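Count out a shelf bracket and hold it over its packing cradle

ROBOT

A 7-joint arm with a two-finger parallel gripper is mounted at the origin on the work surface. World frame = base frame: x ahead of the robot, y to its left, z up, the work surface at z = 0. Lengths are in m, angles in rad, forces in N, time in s.
With the tool pointing down it reaches from about 0.4 to 0.875 m from the base axis. Payload 6.5 kg.
Tool frame: the origin (TCP) lies at the very end of the fingers, on their centre line; the grasp point (between the pads) lies 19 mm behind it; y points along the fingers, z is the direction in which the jaws open and shut, and the axes are right-handed (so a half turn about y gives the same grasp; the last joint's range is limited). The gripper opens to 85 mm and grips with 20 to 120 N. Pads are 22 mm wide; open, the fingers measure 114 mm over their backs; the gripper's body (76 mm by 85 mm) begins 54 mm behind the grasp point. The pads swing forward as they close: fully open they stand 13 mm farther back than shut.
Start: joints at [-1.267, 0.536, -0.004, 1.538, 0.003, 1.067, -0.071], TCP at [0.235, 0.606, 0.21] pointing down, gripper open.
Joint ranges: [-2.7, 2.7], [-0.37, 2.16], [-1.27, 1.26], [0.24, 2.4], [-1.31, 4.45], [0.19, 1.91], [-2.76, 2.76]. Speed limits (rad/s): [2.39, 2.39, 3.14, 3.14, 3.14, 3.14, 3.14].

INTERFACE

Orientations are given as a unit quaternion [w, x, y, z].
In Python, from plant import env, cams gives the robot as it stands.
- The arm moves only by the tool carry_out, never from a script. Its argument "rows" is a list that holds one entry, the list of rows, each a list of 7 numbers: the turn, a rotation vector about the tool's x, y, z in rad, then the shift along the tool's x, y, z in cm, then the closure, from 0 (fully open) to 1 (shut). A call has exactly 8 rows; each row is the pose to reach, as a shift and turn from the pose commanded when the call began, along the tool's axes at that moment; what a row does not reach only later rows make up. A row lasts 1/12 s, in which the tool goes at most 41.7 mm and 7.16 degrees, less where a joint would pass 70% of its speed; a pose out of reach is approached as far as the arm can. A call with a gripper value outside its range is refused whole. The fingers move at their own pace and stop on an object; the grip force is fixed at half the most. Time passes only in rows, so rows that repeat a pose let the fingers close, or fill a call up. It gives the time, the measured TCP pose, the force and the opening at its end, in the units of the state.
- env.get_state(): the state, without advancing time (a new reading comes with each control period).
- cams.capture(name): name is "scene" or "top" or "wrist"; returns a dict with "pixels" (400x640x3 uint8, red, green, blue), "mtx" (3x3 intrinsics, pixels), "T" (4x4, takes a point from camera to world coordinates). Camera axes: x right, y down, z forward; pixel columns grow to the right and rows downward; lengths in m; the calibration is good to about 2 mm. A picture is of the moment at which its call begins. There is no depth.
- env.job_done(): hands the job in, once; it reports no verdict.
The state is a dict: "time_s": time; "q": joint angles; "joint_velocities": joint speeds; "joint_efforts": joint torques, N m; "tcp_pos": TCP position; "orientation": TCP orientation; "wrist_force": force on the tool from outside, world axes, zero at the start; "moment": the same for the moment, N m; "finger_gap": finger opening in m.
Only numpy, scipy, OpenCV 4.12 (cv2) and the standard library are available. Lean on these libraries where they do the work, as an engineer would, in place of code of your own. Each camera call takes 0.05 s, during which the arm holds its last target. There are 200 camera calls.

TASK

Count the shelf bracket out of the store: swing the tally counter's lever to its stop and let it spring back home on its own. Then grip the shelf bracket's bar at its balance point, lift it without letting it tip, and finish holding it still and level, its underside 5 to 8 cm above the packing cradle's cup and fork, hub right over the cup and foot right over the fork: do not put it down or let go, the job ends while you hold it. Leave the jar, the carton and the screwdriver where they are.

Things in the scene. Friction and masses are not known exactly. Their poses are not given: they have to be found in the camera images.
- counter_lever (a joint): sprung sweep lever on top of the tally counter, a flat steel arm with an upright round steel post at its end, turning on a vertical axis; value in rad, 0 = home, 1.0 = at its stop; it grows counter-clockwise seen from above. The spring pushes it home with about 1 N at the post when home and about 4 N at the stop, and it returns by itself when let go.
- lever_post (a point): centre of the lever's upright post (round, 14 mm across, 40 mm tall, half-way up, 81 mm above the bench; the post's top is at 101 mm and its foot at 61 mm, 6 mm above the counter's housing). It moves on a circle of 62 mm radius about lever_pivot.
- lever_pivot (a point): point on the lever's vertical turning axis, at the same height as lever_post (81 mm above the bench); only the lever's round hub, 24 mm across with its top at 68 mm, stands there.
- counter: fixed bench tally counter: a grey painted box 120 x 120 x 55 mm high with a window of white number wheels on the rear (+x) half of its top; origin at the centre of its underside, z up. The lever's axis is at its centre; at home the lever points towards its front (-x) and 0.5 rad to its +y side, at the stop 0.5 rad to the -y side, so its post is always above the housing.
- bracket_mid (a point): point on the centreline of the loose shelf bracket's bar, half-way between hub and foot, 26 mm above the bracket's underside; x runs along the bar to the hub, z up. The bar is straight, 16 mm wide, 20 mm high, its underside 16 mm above the bench. The bracket balances 54 mm from this point towards the hub (54 mm short of the hub's axis): grip the bar there, within some 15 mm.
- bracket: the loose shelf bracket, a plain cast-metal lever of 0.4 to 0.6 kg standing on the bench: a straight bar with a heavy round hub at one end (+x) and a small square foot at the other; 245 mm long; origin on its underside below bracket_mid, same axes.
- bracket_hub (a point): on the axis of the shelf bracket's round hub (40 mm across, 48 mm tall, standing on the bench), 26 mm above its underside; 107.5 mm from bracket_mid.
- bracket_foot (a point): on the axis of the shelf bracket's square foot (20 mm along the bar, 24 mm across, 36 mm tall), 26 mm above its underside; 107.5 mm from bracket_mid.
- cradle_cup (a point): centre of the rim of the round wooden cup on the packing cradle (72 mm outside, 54 mm inside, rim 45 mm above the bench). The cradle is a fixed plywood board 310 x 90 x 15 mm with this cup at one end and the fork at the other; z is up.
- cradle_fork (a point): centre of the cradle's fork, between its two wooden cheeks (40 mm long, 36 mm apart) at the height of their tops, 45 mm above the bench; 215 mm from cradle_cup.
- jar_mid (a point): bystander: glass jar with a metal cap, 64 mm across, 85 mm tall; its centre.
- carton_mid (a point): bystander: closed cardboard carton 75 x 110 x 55 mm high; its centre.
- driver_mid (a point): bystander: screwdriver with a wooden handle, lying on the bench; a point about the middle of it.
Mind the look-alikes: they are no part of the job. Of the things that look like the bracket, take the one that is farthest to the robot's left at the start. Leave any blue look-alike of the counter alone.

How it is judged:
On the way, in this order (a step that is already met when the one before it is completed fails the run):
1. the counter's lever is swung to its stop (value of joint counter_lever above 0.92 rad), for 0.05 s.
2. the lever has sprung back home with nothing touching it (value of joint counter_lever below 0.08 rad and contact force between each of the arm, the fingers and counter below 0.2 N and height (world z) of bracket below 0.01 m), for 0.1 s.
3. the shelf bracket is lifted clear of the bench, gripped at its balance point (height (world z) of bracket above 0.025 m and contact force between the fingers and bracket above 2 N and x of the grasp point in the frame of bracket_mid between 0.0336 and 0.0736 m), for 0.1 s.
At the end, for the whole second after the job is handed in: The fingers hold the shelf bracket within 20 mm of its balance point along the bar, still, level within 0.1 rad, hub and foot each within 20 mm sideways of cup and fork, underside 30 to 120 mm above the cup rim; the lever is home (below 0.08 rad) (horizontal distance between bracket_hub and cradle_cup below 0.02 m and horizontal distance between bracket_foot and cradle_fork below 0.02 m and z of bracket_hub in the frame of cradle_cup between 0.056 and 0.146 m and angle between bracket_mid's own z axis and vertical below 0.1 rad and x of the grasp point in the frame of bracket_mid between 0.0336 and 0.0736 m and contact force between the fingers and bracket above 2 N and linear speed of bracket below 0.03 m/s and angular speed of bracket below 0.15 rad/s and value of joint counter_lever below 0.08 rad); the arm keeps its last pose, push and grip.
It fails at once if the shelf bracket is tipped by more than 0.35 rad (angle between bracket_mid's own z axis and vertical above 0.35 rad).
It fails at once if a bystander is moved by more than 30 mm (distance of any of jar_mid, carton_mid, driver_mid from where it was at the start of the episode above 0.03 m).
It also fails if it takes over 54 s, if anything falls off the work surface, if the arm or the gripper's body presses on something with over 40 N, if the wrist force passes 120 N, or if a joint passes its speed limit or range.

## Working session

There is one attempt and no reset: what is moved stays moved. The work goes in short steps, Python scripts to look and compute and a tool call to move; the robot and the scene stay as the last step left them, time stands still between calls to the robot, and variables do not carry over. Pictures are saved under pics/ and viewed, about 8 in all and at most 12, crops included, and the job is handed in when it is done.

Besides the shell and the picture viewer there is one more tool, called after "Call:" by a JSON object that holds its "op" and its "data". carry_out: Moves the arm, as the interface text tells. Its arguments: {"type":"object","properties":{"rows":{"type":"array"}},"required":["rows"]}

```bash
ls; mkdir -p pics
python3 - <<'E'
from plant import env,cams
import cv2,pickle
for n in("scene","top"):
    c=cams.capture(n);pickle.dump(c,open(f"pics/{n}0.pkl","wb"));cv2.imwrite(f"pics/{n}0.png",c["pixels"][:,:,::-1])
    print(n,c["mtx"].round(1).tolist(),c["T"].round(3).tolist())
s=env.get_state();print(s["time_s"],s["tcp_pos"],s["orientation"])
E
```

```text
pics
scene [[481.3, 0.0, 322.1], [0.0, 481.3, 195.9], [0.0, 0.0, 1.0]] [[0.202, 0.844, -0.496, 1.148], [0.979, -0.169, 0.111, -0.139], [0.01, -0.508, -0.861, 1.182], [0.0, 0.0, 0.0, 1.0]]
top [[380.2, 0.0, 323.8], [0.0, 380.2, 195.0], [0.0, 0.0, 1.0]] [[-0.019, -0.996, 0.088, 0.409], [-1.0, 0.018, -0.019, 0.011], [0.018, -0.088, -0.996, 1.324], [0.0, 0.0, 0.0, 1.0]]
0.1 [0.23469856 0.60551329 0.20890454] [-0.69451933  0.69560365 -0.13002614  0.129891  ]
```

View pics/top0.png

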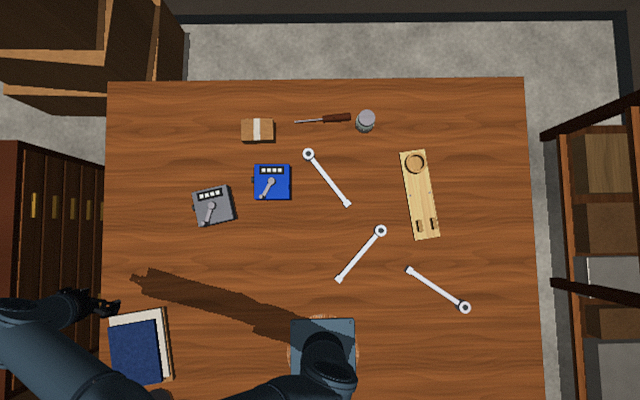

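View pics/scene0.png

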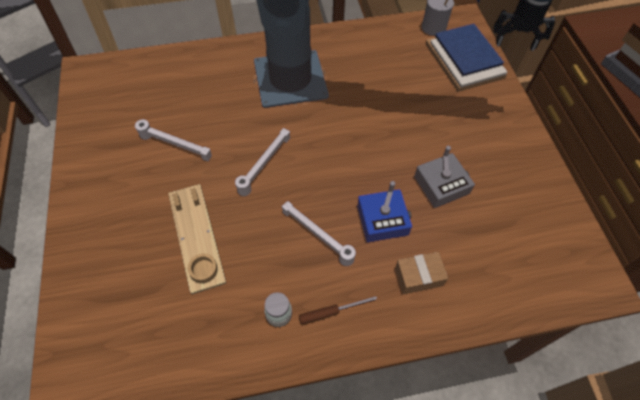

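The top view shows the wanted bracket (leftmost, hub ~(308,154), foot ~(348,205)) and the grey counter ~(213,205). It also shows the cradle cup ~(414,162) and fork ~(425,225), plus the look-alikes. The scene view has the hub ~(347,254), foot ~(288,209), counter ~(445,180), cup ~(203,267) and fork ~(187,200). Next I'll look at enlarged crops.

Run:
```python
import cv2,pickle,numpy as np
t=cv2.imread("pics/top0.png");s=cv2.imread("pics/scene0.png")
f=lambda im,x,y,w,h,k:cv2.resize(im[y:y+h,x:x+w],None,fx=k,fy=k,interpolation=cv2.INTER_CUBIC)
# each tile 60x45... 400x300
a=f(t,185,175,64,48,6.25);b=f(s,410,140,64,48,6.25)
c=f(t,380,145,80,100,3.0);d=f(s,160,180,80,115,2.6);e=f(t,295,140,66,75,4.0)[:300,:264]
row2=np.zeros((300,800,3),np.uint8)
x=0
for im in(c,d,e):
    row2[:im.shape[0],x:x+im.shape[1]]=im[:300];x+=im.shape[1]+5
cv2.imwrite("pics/crop.png",np.vstack([np.hstack([a,b]),row2]))
```

```text
(no output)
```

View pics/crop.png

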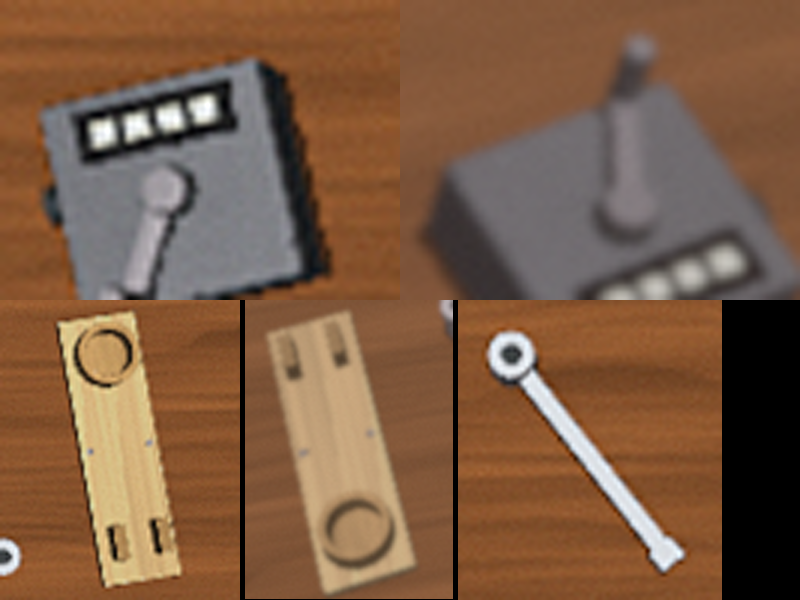

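```bash
cat > h.py <<'E'
import numpy as np,pickle
def ray(c,p):
    d=c["T"][:3,:3]@np.linalg.solve(c["mtx"],[p[0],p[1],1.]);return c["T"][:3,3],d/np.linalg.norm(d)
def plane(c,p,z):
    o,d=ray(c,p);return o+d*(z-o[2])/d[2]
def tri(c1,p1,c2,p2):
    A=np.zeros((3,3));b=np.zeros(3)
    R=[ray(c1,p1),ray(c2,p2)]
    for o,d in R:
        M=np.eye(3)-np.outer(d,d);A+=M;b+=M@o
    X=np.linalg.solve(A,b);return X,max(np.linalg.norm(np.cross(X-o,d)) for o,d in R)
E
python3 - <<'E'
from h import *
import cv2
t=pickle.load(open("pics/top0.pkl","rb"));s=pickle.load(open("pics/scene0.pkl","rb"))
P=dict(pivot=((211.4,205.4),(446.5,173.9),.068),post=((203.9,223),(448.4,147.2),.101),cup=((414.7,163.3),(203.5,268.5),.045),fork=((426,224.7),(186.9,198),.045),hub=((308.5,153.75),(347,254),.048),foot=((347,203.5),(288,209),.036))
for k,(a,b,z) in P.items():
    X,e=tri(t,a,s,b);print(k,X.round(4),round(e,4),"top@z",plane(t,a,z).round(4)[:2],"scene@z",plane(s,b,z).round(4)[:2])
for k,a,b,z in(("jar",(366,117),0,.085),("carton",(258,130),0,.055),("driver",(323,119),0,.01)):print(k,plane(t,a,z).round(3))
# bracket mask in top / scene
for n,c,x0,x1,y0,y1 in(("top",t,295,360,140,215),("scene",s,275,365,195,270)):
    g=cv2.cvtColor(c["pixels"],cv2.COLOR_RGB2HSV);m=(g[...,1]<70)&(g[...,2]>110);m[:y0]=0;m[y1:]=0;m[:,:x0]=0;m[:,x1:]=0
    ys,xs=np.where(m);print(n,len(xs),xs.min(),xs.max(),ys.min(),ys.max())
from plant import env
from scipy.spatial.transform import Rotation as R
w,x,y,z=env.get_state()["orientation"];print(R.from_quat([x,y,z,w]).as_matrix().round(3))
E
```

```text
pivot [0.4931 0.3638 0.0492] 0.0011 top@z [0.4916 0.3575] scene@z [0.5041 0.3566]
post [0.4345 0.377  0.0935] 0.0029 top@z [0.4336 0.3719] scene@z [0.4396 0.3765]
cup [ 0.6292 -0.3331  0.0175] 0.0005 top@z [ 0.6245 -0.3263] scene@z [ 0.6416 -0.328 ]
fork [ 0.4149 -0.3604  0.027 ] 0.0009 top@z [ 0.4147 -0.3561] scene@z [ 0.4266 -0.3561]
hub [0.667  0.0368 0.0275] 0.0007 top@z [0.6628 0.0358] scene@z [0.6757 0.0343]
foot [ 0.4939 -0.0921  0.0086] 0.0022 top@z [ 0.4917 -0.092 ] scene@z [ 0.5096 -0.0911]
jar [ 0.777 -0.159  0.085]
carton [0.746 0.206 0.055]
driver [ 0.794 -0.017  0.01 ]
top 421 302 351 148 207
scene 716 282 355 201 259
[[ 0.932 -0.     0.361]
 [-0.361 -0.001  0.932]
 [ 0.    -1.    -0.002]]
```

Call:
{"op": "carry_out", "data": {"rows": [[[0,-0.1,0,3.5,0,-1.7,1],[0,-0.2,0,7,0,-3.4,1],[0,-0.3,0,10.5,0,-5,1],[0,-0.4,0,14,0,-6.7,1],[0,-0.5,0,17.5,0,-8.4,1],[0,-0.6,0,21,0,-10,1],[0,-0.63,0,25,0,-11.8,1],[0,-0.63,0,25,0,-11.8,1]]]}}

```text
time_s: 0.77
tcp_pos: [0.4329, 0.3969, 0.2093]
orientation: [-0.7, 0.704, 0.089, -0.087]
wrist_force: [1.1, -0.6, 0.5]
finger_gap: 0.0
```

```bash
cat >> h.py <<'E'
from plant import env,cams
import cv2
from scipy.spatial.transform import Rotation
def snap(tag,name="wrist"):
    c=cams.capture(name);pickle.dump(c,open(f"pics/{tag}.pkl","wb"));cv2.imwrite(f"pics/{tag}.png",c["pixels"][:,:,::-1]);return c
def st():
    s=env.get_state();w,x,y,z=s["orientation"];Rm=Rotation.from_quat([x,y,z,w]).as_matrix()
    print(round(s["time_s"],2),"tcp",np.round(s["tcp_pos"],4),"F",np.round(s["wrist_force"],2),"gap",round(float(s["finger_gap"]),4));print(Rm.round(3).tolist());return np.array(s["tcp_pos"]),Rm
E
python3 -c "
from h import *
st();c=snap('w1');print(c['T'].round(3).tolist(),c['mtx'].tolist())"
```

```text
0.77 tcp [0.4329 0.3969 0.2093] F [ 1.11 -0.58  0.51] gap 0.0
[[0.969, 0.004, -0.247], [0.247, -0.005, 0.969], [0.002, -1.0, -0.006]]
[[-0.247, 0.92, 0.305, 0.355], [0.969, 0.237, 0.072, 0.378], [-0.006, 0.313, -0.95, 0.373], [0.0, 0.0, 0.0, 1.0]] [[325.05791925778385, 0.0, 323.3450772978521], [0.0, 325.05791925778385, 199.7295943678701], [0.0, 0.0, 1.0]]
```

View pics/w1.png

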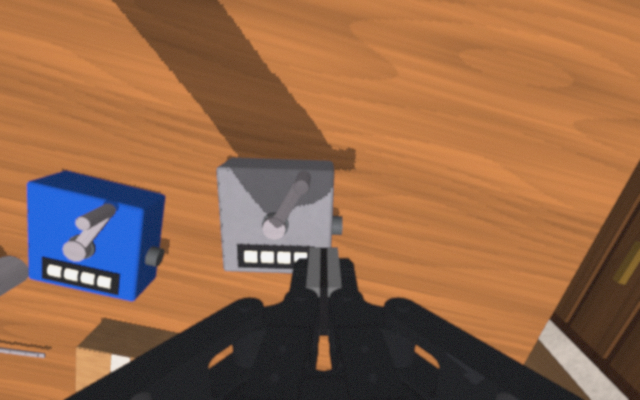

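The wrist view shows the grey counter with its lever hub ~(274,229) and the arm and post running up to ~(303,182). I need a closer look to tell the post's top from its foot.

```bash
python3 -c "
import cv2
im=cv2.imread('pics/w1.png')[150:280,210:350];im=cv2.convertScaleAbs(im,alpha=1.4);cv2.imwrite('pics/w1c.png',cv2.resize(im,None,fx=4.5,fy=4.5,interpolation=cv2.INTER_CUBIC))"
```

```text
(no output)
```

View pics/w1c.png

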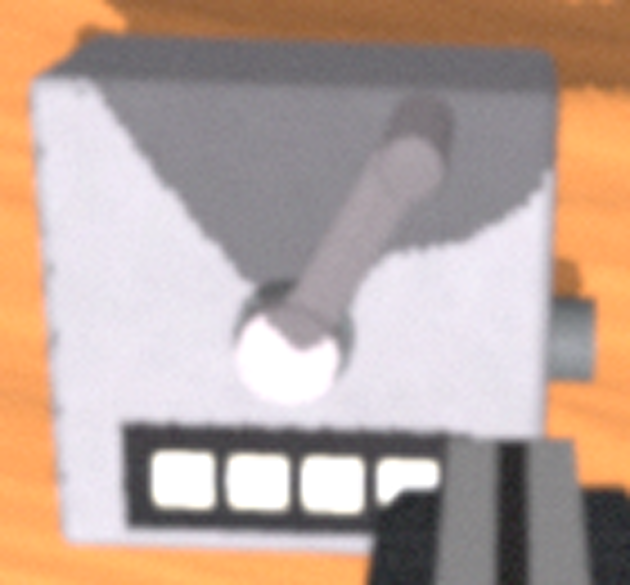

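The crop shows the post top at full-image pixel (301.5,187.3), the lever hub top at (273.8,227.8), and the housing's front top edge from (217,169) to (332,170).

Run:
```python
from h import *
c=pickle.load(open("pics/w1.pkl","rb"));t=pickle.load(open("pics/top0.pkl","rb"))
post=plane(c,(301.5,187.3),.101);piv=plane(c,(273.8,227.8),.068)
print("post",post,"piv",piv,np.linalg.norm((post-piv)[:2]))
fl=plane(c,(217.3,168.9),.055);fr=plane(c,(332.5,170),.055);print("front edge",fl,fr,np.linalg.norm(fl-fr))
print("tri wrist/top",tri(c,(301.5,187.3),t,(203.9,223)),tri(c,(273.8,227.8),t,(211.4,205.4)))
d=fr-fl;yaw=np.arctan2(d[1],d[0])-np.pi/2
h=np.arctan2(*(post-piv)[1::-1]);print("yaw",yaw,"lever ang",h,"expect",yaw+np.pi-.5)
p,Rm=st()
for q in(0,.5,.9,.96,1.0):
    a=yaw+np.pi-.5+q;print(q,(piv[:2]+.062*np.array([np.cos(a),np.sin(a)])).round(4))
```

```text
post [0.43574724 0.37708631 0.101     ] piv [0.49441048 0.35938099 0.068     ] 0.061276865766312714
front edge [0.45179488 0.2909009  0.055     ] [0.42420933 0.40292708 0.055     ] 0.11537255939149231
tri wrist/top (array([0.43549371, 0.37539023, 0.09527927]), np.float64(0.0025207520960401353)) (array([0.49248174, 0.35833663, 0.06963956]), np.float64(0.001584883304641147))
yaw 0.24143862392145032 lever ang 2.8484733898334715 expect 2.883031277511243
0.82 tcp [0.4301 0.4001 0.2094] F [ 0.7  -0.54  0.16] gap -0.0
[[0.969, 0.002, -0.248], [0.248, -0.003, 0.969], [0.001, -1.0, -0.003]]
0 [0.4345 0.3752]
0.5 [0.4342 0.3446]
0.9 [0.4447 0.3223]
0.96 [0.447  0.3194]
1.0 [0.4487 0.3175]
```

Call:
{"op": "carry_out", "data": {"rows": [[[0,0,0,-0.2,3.3,0,1],[0,0,0,-0.2,6.6,0,1],[0,0,0,-0.2,10,0,1],[0,0,0,-0.2,13.3,0,1],[0,0,0,-0.2,13.3,0,1],[0,0,0,-0.2,13.3,-1,1],[0,0,0,-0.2,13.3,-2,1],[0,0,0,-0.2,13.3,-3,1]]]}}

```text
time_s: 1.48
tcp_pos: [0.4313, 0.3772, 0.0788]
orientation: [0.702, -0.7, -0.092, 0.091]
wrist_force: [-3.7, 3.5, 1.0]
finger_gap: 0.0002
```

Call:
{"op": "carry_out", "data": {"rows": [[[0,0,0,0,0,-0.5,1],[0,0,0,0,0,-1,1],[0,0,0,0,0,-1.5,1],[0,0,0,0,0,-2,1],[0,0,0,0,0,-2.5,1],[0,0,0,0,0,-3,1],[0,0,0,0,0,-3,1],[0,0,0,0,0,-3,1]]]}}

```text
time_s: 2.15
tcp_pos: [0.4396, 0.3473, 0.077]
orientation: [0.701, -0.701, -0.092, 0.091]
wrist_force: [-0.7, 3.4, 3.0]
finger_gap: -0.0
```

Run:
```python
from h import *
st();c=snap('w2')
im=c["pixels"][100:330,210:450,::-1];cv2.imwrite('pics/w2c.png',cv2.resize(cv2.convertScaleAbs(im,alpha=1.4),None,fx=2.5,fy=2.5,interpolation=cv2.INTER_CUBIC))
```

```text
2.15 tcp [0.4396 0.3473 0.077 ] F [-0.7   3.41  3.  ] gap -0.0
[[0.966, 0.001, -0.257], [0.257, 0.001, 0.966], [0.001, -1.0, 0.0]]
```

View pics/w2c.png

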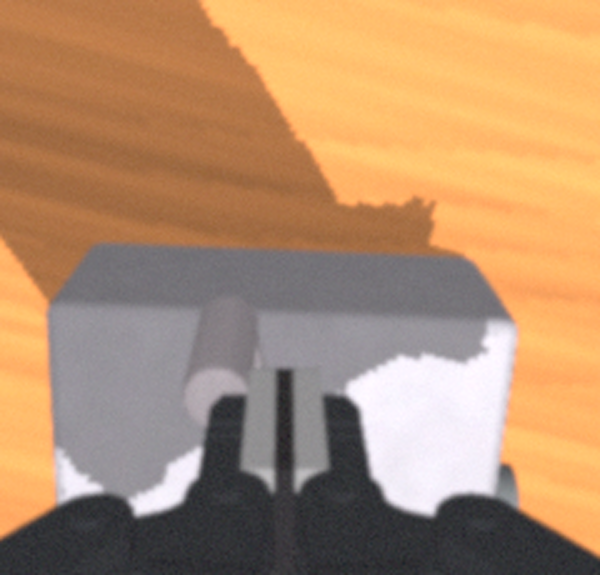

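The post is in contact with the left side of the closed fingertip, its top at full-image (296.8,257.2). Next I compute the lever angle.

Run:
```python
from h import *
c=pickle.load(open("pics/w2.pkl","rb"));p,Rm=st()
post=plane(c,(296.8,257.2),.101)[:2];piv=np.array([.4935,.359])
d=post-piv;print(post,np.linalg.norm(d),"q",np.arctan2(*d[::-1])%(2*np.pi)-2.866)
print("post rel tcp in tool x,z",Rm.T@(np.r_[post,0]-np.r_[p[:2],0]))
```

```text
2.2 tcp [0.4395 0.3476 0.077 ] F [0.05 3.39 2.61] gap -0.0003
[[0.966, 0.001, -0.257], [0.257, 0.001, 0.966], [0.001, -1.0, 0.001]]
[0.43780898 0.33337328] 0.06130431575106679 q 0.7068626043815125
post rel tcp in tool x,z [-5.29091517e-03 -1.46844266e-05 -1.33488710e-02]
```

Call:
{"op": "carry_out", "data": {"rows": [[[0,0,0,0,0,-0.5,1],[0,0,0,0,0,-1,1],[0,0,0,0,0,-1.4,1],[0,0,0,0,0,-1.6,1],[0,0,0,0,0,-1.8,1],[0,0,0,0,0,-1.8,1],[0,0,0,0,0,-1.8,1],[0,0,0,0,0,-1.8,1]]]}}

```text
time_s: 2.87
tcp_pos: [0.445, 0.3317, 0.0772]
orientation: [0.702, -0.7, -0.093, 0.091]
wrist_force: [2.6, 7.2, 0.1]
finger_gap: 0.0001
```

Call:
{"op": "carry_out", "data": {"rows": [[[0,0,0,0,0,-0.1,1],[0,0,0,0,0,-0.1,1],[0,0,0,0,0,-0.2,1],[0,0,0,0,0,-0.2,1],[0,0,0,0,0,-0.2,1],[0,0,0,0,0,-0.2,1],[0,0,0,0,0,-0.2,1],[0,0,0,0,0,-0.2,1]]]}}

```text
time_s: 3.53
tcp_pos: [0.4455, 0.3308, 0.0773]
orientation: [0.703, -0.7, -0.094, 0.091]
wrist_force: [2.7, 8.7, -1.2]
finger_gap: -0.0
```

Call:
{"op": "carry_out", "data": {"rows": [[[0,0,0,0,0,-0.3,1],[0,0,0,0,0,-0.3,1],[0,0,0,0,0,-0.3,1],[0,0,0,0,0,-0.3,1],[0,0,0,0,0,-0.3,1],[0,0,0,0,0,-0.3,1],[0,0,0,0,0,-0.3,1],[0,0,0,0,0,-0.3,1]]]}}

```text
time_s: 4.2
tcp_pos: [0.4458, 0.3303, 0.0775]
orientation: [0.704, -0.698, -0.094, 0.091]
wrist_force: [1.4, 13.2, -3.2]
finger_gap: 0.0003
```

Call:
{"op": "carry_out", "data": {"rows": [[[0,0,0,0,-2,0.3,1],[0,0,0,0,-5,0.3,1],[0,0,0,0,-8,0.3,1],[0,0,0,0,-11,0.3,1],[0,0,0,0,-13.5,0,1],[0,-0.1,0,0.2,-13.5,-3.5,0.5],[0,-0.2,0,0.4,-13.5,-7,0],[0,-0.3,0,0.6,-13.5,-11,0]]]}}

```text
time_s: 4.87
tcp_pos: [0.4786, 0.2187, 0.2116]
orientation: [-0.678, 0.679, 0.198, -0.198]
wrist_force: [0.5, -0.6, 0.8]
finger_gap: 0.0357
```

```bash
python3 -c "
from h import *
p,R=st();print(env.get_state()['q'])
d=np.array([.537,.016,.21])-p;print(R.T@d)"
```

```text
4.87 tcp [0.4786 0.2187 0.2116] F [ 0.53 -0.63  0.77] gap 0.0357
[[0.843, -0.0, -0.537], [0.537, -0.001, 0.843], [-0.001, -1.0, -0.001]]
[-0.4285047   0.32782882 -0.10599504  1.85801433  0.04272527  0.95879487
  1.58463516]
[-0.05972612  0.00187226 -0.20233295]
```

Call:
{"op": "carry_out", "data": {"rows": [[[0,-0.05,0,-1.5,0.2,-4,0],[0,-0.08,0,-3,0.2,-8,0],[0,-0.08,0,-4.5,0.2,-12,0],[0,-0.08,0,-6,0.2,-16,0],[0,-0.08,0,-6,0.2,-19,0],[0,-0.08,0,-6,0.2,-20,0],[0,-0.08,0,-6,0.2,-20,0],[0,-0.08,0,-6,0.2,-20,0]]]}}

```text
time_s: 5.53
tcp_pos: [0.5336, 0.0182, 0.209]
orientation: [0.671, -0.671, -0.221, 0.223]
wrist_force: [0.2, 0.4, -0.7]
finger_gap: 0.0855
```

```bash
python3 -c "
from h import *
st();snap('w3');c=snap('t3','top')
im=c['pixels'][175:235,180:260,::-1]
a=cv2.imread('pics/w3.png');b=cv2.resize(im,None,fx=2.5,fy=2.5,interpolation=cv2.INTER_CUBIC)
o=np.zeros((550,640,3),np.uint8);o[:400]=a;o[400:550,:200]=b
cv2.imwrite('pics/v3.png',o)"
```

```text
5.53 tcp [0.5336 0.0182 0.209 ] F [ 0.24  0.36 -0.68] gap 0.0855
[[0.803, -0.002, -0.596], [0.596, -0.0, 0.803], [-0.002, -1.0, 0.001]]
```

View pics/v3.png

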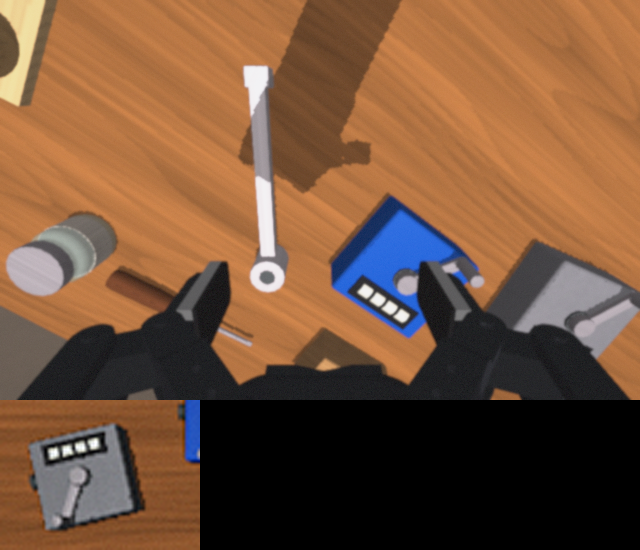

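The wrist view shows the bracket's hub top at (267,277) and foot top at (258,75), with the bar clear between the fingers. The inset shows the lever back home.

Run:
```python
from h import *
c=pickle.load(open("pics/w3.pkl","rb"));t=pickle.load(open("pics/top0.pkl","rb"))
h=plane(c,(267,277),.048);f=plane(c,(258,75),.036)
print(h,f,np.linalg.norm((h-f)[:2]))
print(tri(c,(267,277),t,(308.5,153.75)),tri(c,(258,75),t,(347,203.5)))
# bar line from bright mask edges at bar top height .036
pts=[]
g=cv2.cvtColor(c["pixels"],cv2.COLOR_RGB2HSV)
for r in range(105,235,10):
    xs=np.where((g[r,235:300,1]<60))[0]+235
    if len(xs): pts.append(plane(c,((xs.min()+xs.max())/2,r),.036)[:2]);
pts=np.array(pts);v=cv2.fitLine(pts.astype(np.float32),cv2.DIST_L2,0,.001,.001).ravel();print("bar line",v)
u=(h-f)[:2];u/=np.linalg.norm(u);mid=(h+f)[:2]/2;b=mid+.054*u
print("u",u,"mid",mid,"bal",b,"off-line",(b-v[2:])@[-v[1],v[0]])
p,R=st();print("tool delta to bal, tcp z .008:",R.T@(np.r_[b,.008]-p),"yaw err",np.arctan2(u[1],u[0])-np.arctan2(R[1,0],R[0,0]))
```

```text
[0.66698881 0.03724916 0.048     ] [ 0.49313277 -0.09077742  0.036     ] 0.21590907982146848
(array([0.66086456, 0.03538918, 0.05793183]), np.float64(0.00019792130820954316)) (array([ 0.49320519, -0.09292004,  0.02441742]), np.float64(0.0007415126951143868))
bar line [ 0.8010879   0.5985467   0.5658614  -0.03752018]
u [0.80522803 0.59296527] mid [ 0.58006079 -0.02676413] bal [0.6235431 0.005256 ] off-line -0.0002577130292873153
5.63 tcp [0.5334 0.0203 0.2093] F [-0.37 -0.05 -0.29] gap 0.0853
[[0.801, -0.002, -0.599], [0.599, 0.0, 0.801], [-0.001, -1.0, 0.001]]
tool delta to bal, tcp z .008: [ 0.06339322  0.20110763 -0.06623861] yaw err -0.007499601276536594
```

Call:
{"op": "carry_out", "data": {"rows": [[[0,0,0,2.1,0,-2.2,0],[0,0,0,4.2,0,-4.4,0],[0,0,0,6.3,1,-6.6,0],[0,0,0,6.3,4,-6.6,0],[0,0,0,6.3,7,-6.6,0],[0,0,0,6.3,10,-6.6,0],[0,0,0,6.3,12,-6.6,0],[0,0,0,6.3,12,-6.6,0]]]}}

```text
time_s: 6.3
tcp_pos: [0.62, 0.0056, 0.0849]
orientation: [0.672, -0.67, -0.22, 0.227]
wrist_force: [-0.0, -0.7, 0.0]
finger_gap: 0.085
```

```bash
python3 -c "
from h import *
st();snap('w4')
p,R=st();print(R.T@(np.array([.6228,.005,.010])-p))"
```

```text
6.3 tcp [0.62   0.0056 0.0849] F [-0.02 -0.67  0.  ] gap 0.085
[[0.8, -0.009, -0.6], [0.6, 0.0, 0.8], [-0.007, -1.0, 0.006]]
6.35 tcp [0.6219 0.0054 0.0876] F [ 0.23 -0.46  0.84] gap 0.0857
[[0.8, -0.005, -0.599], [0.599, 0.0, 0.8], [-0.004, -1.0, 0.003]]
[ 0.00080256  0.07764357 -0.00113544]
```

View pics/w4.png

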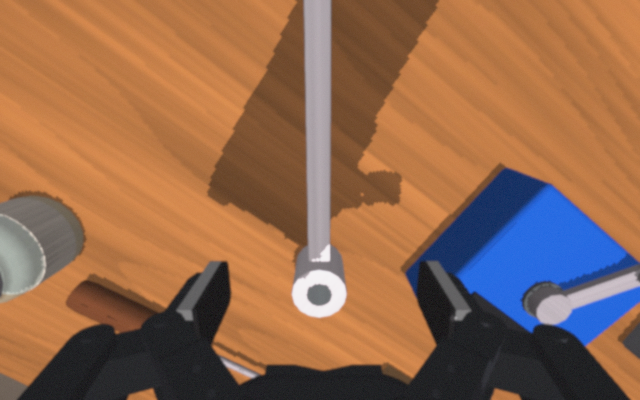

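The bar is centred between the open fingers, the hub top is at (319,294), and nothing is in the way of the descent.

Call:
{"op": "carry_out", "data": {"rows": [[[0,0,0,0,2.5,0,0],[0,0,0,0,5,0,0],[0,0,0,0,6.5,0,0],[0,0,0,0,7.5,0,0],[0,0,0,0,7.8,0,0],[0,0,0,0,7.8,0,0],[0,0,0,0,7.8,0,0],[0,0,0,0,7.8,0,0]]]}}

```text
time_s: 7.02
tcp_pos: [0.6256, 0.0038, 0.0133]
orientation: [-0.671, 0.671, 0.223, -0.222]
wrist_force: [0.1, 0.4, -0.0]
finger_gap: 0.0853
```

```bash
python3 -c "
from h import *
c=pickle.load(open('pics/w4.pkl','rb'));h=plane(c,(319,294),.048);print('hub',h)
p,R=st();print('hub in tool',R.T@(h-p))"
```

```text
hub [0.66672083 0.03696409 0.048     ]
7.02 tcp [0.6256 0.0038 0.0133] F [ 0.14  0.41 -0.01] gap 0.0853
[[0.802, 0.003, -0.597], [0.597, 0.0, 0.802], [0.002, -1.0, -0.001]]
hub in tool [ 0.05290523 -0.03461481  0.00198513]
```

Call:
{"op": "carry_out", "data": {"rows": [[[0,0,0,-0.1,0.4,0.1,0.3],[0,0,0,-0.1,0.4,0.1,0.6],[0,0,0,-0.1,0.4,0.1,1],[0,0,0,-0.1,0.4,0.1,1],[0,0,0,-0.1,0.4,0.1,1],[0,0,0,-0.1,0.4,0.1,1],[0,0,0,-0.1,0.4,0.1,1],[0,0,0,-0.1,0.4,0.1,1]]]}}

```text
time_s: 7.68
tcp_pos: [0.623, 0.0038, 0.008]
orientation: [-0.671, 0.671, 0.223, -0.222]
wrist_force: [-0.8, 0.7, 4.7]
finger_gap: 0.0137
```

Call:
{"op": "carry_out", "data": {"rows": [[[0,0,0,0,-0.3,0,1],[0,0,0,0,-0.8,0,1],[0,0,0,0,-1.5,0,1],[0,0,0,0,-2.3,0,1],[0,0,0,0,-3,0,1],[0,0,0,0,-3.5,0,1],[0,0,0,0,-4,0,1],[0,0,0,0,-4,0,1]]]}}

```text
time_s: 8.35
tcp_pos: [0.6238, 0.0038, 0.0491]
orientation: [-0.671, 0.671, 0.223, -0.222]
wrist_force: [-0.0, 0.4, -4.3]
finger_gap: 0.0135
```

```bash
python3 -c "
from h import *
st();snap('w5');print(env.get_state()['moment'],env.get_state()['q'])"
```

```text
8.35 tcp [0.6238 0.0038 0.0491] F [-0.02  0.39 -4.27] gap 0.0135
[[0.802, 0.002, -0.597], [0.597, 0.0, 0.802], [0.002, -1.0, -0.001]]
[-0.0202765   0.007383   -0.01638742] [-0.06987896  0.69317541 -0.01189426  1.71316238  0.01141161  0.73406305
  2.12356336]
```

View pics/w5.png

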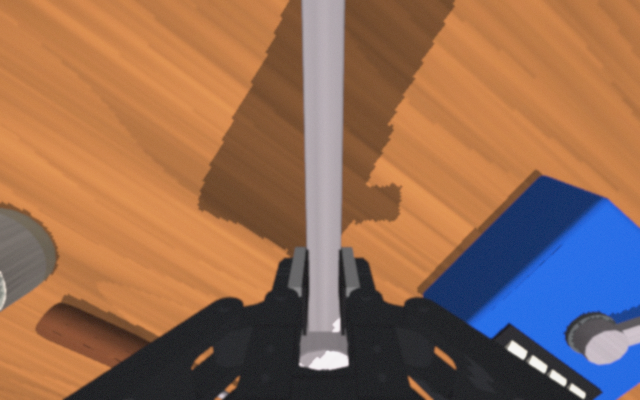

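The grip is good: the bar is parallel between the pads, the load is 4.3 N and the wrist moment is near zero, so it balances. I carry it beside the cradle and look there.

Call:
{"op": "carry_out", "data": {"rows": [[[0,0,0,0,-1.5,0,1],[0,0,0,0,-4,0,1],[0,0,0,0,-7,0,1],[0,0,0,0,-9.5,0,1],[0,0,0,-0.4,-11,-0.3,1],[0,0.03,0,-1.6,-11.1,-1.2,1],[0,0.07,0,-3.4,-11.1,-2.6,1],[0,0.12,0,-5.4,-11.1,-4.2,1]]]}}

```text
time_s: 9.07
tcp_pos: [0.6034, -0.0625, 0.1575]
orientation: [0.684, -0.683, -0.181, 0.182]
wrist_force: [0.4, -0.2, -4.8]
finger_gap: 0.0139
```

```bash
python3 -c "
from h import *
p,R=st();d=R.T@(np.array([.559,-.2345,.16])-p);print(d,'yaw',np.arctan2(R[1,0],R[0,0])-.1415)"
```

```text
9.07 tcp [ 0.6034 -0.0625  0.1575] F [ 0.41 -0.24 -4.79] gap 0.0139
[[0.868, -0.002, -0.496], [0.496, 0.0, 0.868], [-0.001, -1.0, 0.001]]
[-0.12383375 -0.00251723 -0.12736809] yaw 0.37723666658822874
```

Call:
{"op": "carry_out", "data": {"rows": [[[0,0.06,0,-2,0,-2,1],[0,0.12,0,-4.2,0,-4.3,1],[0,0.18,0,-6.4,0,-6.6,1],[0,0.24,0,-8.6,0,-8.8,1],[0,0.3,0,-10.6,0,-10.8,1],[0,0.35,0,-11.8,0,-12.1,1],[0,0.377,0,-12.3,0,-12.6,1],[0,0.377,0,-12.3,0,-12.6,1]]]}}

```text
time_s: 9.73
tcp_pos: [0.5591, -0.2348, 0.1578]
orientation: [-0.705, 0.706, 0.048, -0.049]
wrist_force: [0.3, -0.2, -4.8]
finger_gap: 0.0139
```

```bash
python3 -c "
from h import *
st();snap('w6')"
```

```text
9.73 tcp [ 0.5591 -0.2348  0.1578] F [ 0.3  -0.17 -4.78] gap 0.0139
[[0.99, -0.002, -0.138], [0.138, -0.001, 0.99], [-0.002, -1.0, -0.0]]
```

View pics/w6.png

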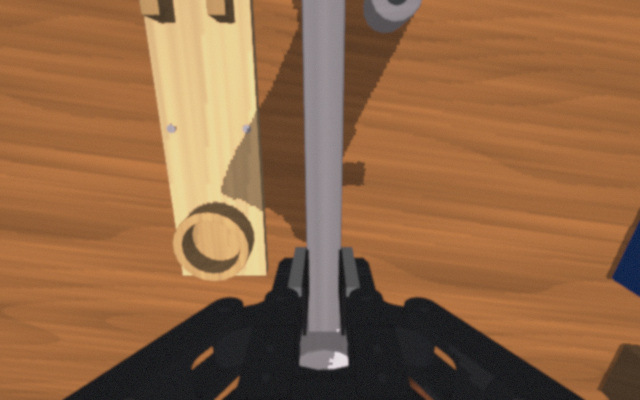

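The cup rim is centred near (211,245) here, but the fork is cut off at the top edge. I back off along the tool x axis so both are in view.

Call:
{"op": "carry_out", "data": {"rows": [[[0,0,0,-1,-1,0,1],[0,0,0,-3,-3,0,1],[0,0,0,-5,-5,0,1],[0,0,0,-6,-6,0,1],[0,0,0,-6,-6,0,1],[0,0,0,-6,-6,0,1],[0,0,0,-6,-6,0,1],[0,0,0,-6,-6,0,1]]]}}

```text
time_s: 10.45
tcp_pos: [0.5019, -0.2395, 0.2176]
orientation: [0.706, -0.705, -0.051, 0.052]
wrist_force: [-0.4, 0.0, -4.3]
finger_gap: 0.014
```

```bash
python3 -c "
from h import *
c=pickle.load(open('pics/w6.pkl','rb'));print('cup w6',plane(c,(211,245),.045))
st();snap('w7');im=cv2.imread('pics/w7.png')[0:290,100:330];cv2.imwrite('pics/w7c.png',cv2.resize(im,None,fx=2,fy=2,interpolation=cv2.INTER_CUBIC))"
```

```text
cup w6 [ 0.6280774  -0.33205221  0.045     ]
10.45 tcp [ 0.5019 -0.2395  0.2176] F [-0.41  0.02 -4.31] gap 0.014
[[0.989, -0.001, -0.145], [0.145, 0.001, 0.989], [-0.001, -1.0, 0.001]]
```

View pics/w7c.png

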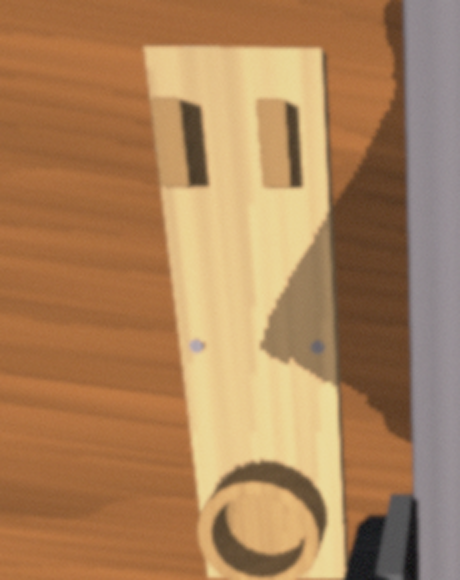

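In the crop, the cheek tops bracket the fork centre at full-image (211.6,71), and the cup rim is centred at (230,265).

Run:
```python
from h import *
c=pickle.load(open("pics/w7.pkl","rb"));t=pickle.load(open("pics/top0.pkl","rb"));c4=pickle.load(open("pics/w4.pkl","rb"))
cup=plane(c,(230,265),.045);fork=plane(c,(211.6,71),.045);print(cup,fork,np.linalg.norm(cup-fork))
print(tri(c,(230,265),t,(414.7,163.3)),tri(c,(211.6,71),t,(426,224.7)))
cup=(cup[:2]+[.628,-.332])/2;fork=fork[:2]
u=cup-fork;u/=np.linalg.norm(u);b=(cup+fork)/2+.053*u
print("u",u,"yaw",np.arctan2(u[1],u[0]),"target",b)
p,R=st();print(R.T@(np.r_[b,.118]-p),"dyaw",np.arctan2(u[1],u[0])-np.arctan2(R[1,0],R[0,0]))
```

```text
[ 0.62643827 -0.33130329  0.045     ] [ 0.41786283 -0.36090797  0.045     ] 0.2106659752435214
(array([ 0.62431664, -0.32816568,  0.04761567]), np.float64(0.002455535389343893)) (array([ 0.41659617, -0.33873852,  0.10952471]), np.float64(0.0024719461977768557))
u [0.99037651 0.13839933] yaw 0.13884500596469138 target [ 0.57503094 -0.33894464]
10.5 tcp [ 0.5017 -0.2399  0.2176] F [ 1.18  0.58 -5.86] gap 0.0137
[[0.989, -0.001, -0.145], [0.145, 0.001, 0.989], [-0.001, -1.0, 0.001]]
[ 0.05831114  0.09945143 -0.10878044] dyaw -0.006505529768488644
```

Call:
{"op": "carry_out", "data": {"rows": [[[0,0,0,1,0,-2,1],[0,0,0,2.4,0,-4.5,1],[0,0,0,3.8,1,-7,1],[0,0,0,5,3,-9.2,1],[0,0,0,5.8,5.5,-10.7,1],[0,0,0,5.8,8,-10.7,1],[0,0,0,5.8,9.5,-10.7,1],[0,0,0,5.8,9.9,-10.7,1]]]}}

```text
time_s: 11.17
tcp_pos: [0.5719, -0.3369, 0.1148]
orientation: [0.707, -0.704, -0.049, 0.053]
wrist_force: [-0.6, 0.7, -4.5]
finger_gap: 0.0136
```

Call:
{"op": "carry_out", "data": {"rows": [[[0,0,0,0,0,0,1],[0,0,0,0,0,0,1],[0,0,0,0,0,0,1],[0,0,0,0,0,0,1],[0,0,0,0,0,0,1],[0,0,0,0,0,0,1],[0,0,0,0,0,0,1],[0,0,0,0,0,0,1]]]}}

```text
time_s: 11.83
tcp_pos: [0.5739, -0.3388, 0.1199]
orientation: [-0.705, 0.705, 0.051, -0.05]
wrist_force: [-0.1, 0.9, -5.3]
finger_gap: 0.0133
```

```bash
python3 -c "
from h import *
p,R=st();print(np.abs(env.get_state()['joint_velocities']).max(),env.get_state()['moment'])
s=snap('s8','scene');t=snap('t8','top');w=snap('w8')
f=lambda im,x,y,w,h,k:cv2.resize(im[y:y+h,x:x+w,::-1],None,fx=k,fy=k,interpolation=cv2.INTER_CUBIC)
o=np.zeros((600,800,3),np.uint8)
o[:400,:400]=f(s['pixels'],120,150,133,133,3.01)[:400,:400]
o[:400,400:800]=f(t['pixels'],360,130,133,133,3.01)[:400,:400]
o[400:600,:320]=cv2.resize(w['pixels'][:,:,::-1],(320,200))
o[400:600,330:580]=f(t['pixels'],180,170,100,80,2.5)
cv2.imwrite('pics/v8.png',o)"
```

```text
11.83 tcp [ 0.5739 -0.3388  0.1199] F [-0.12  0.87 -5.3 ] gap 0.0133
[[0.99, 0.0, -0.143], [0.143, -0.0, 0.99], [0.0, -1.0, -0.0]]
0.003321177429691715 [-0.03391945  0.02635296  0.01166486]
```

View pics/v8.png

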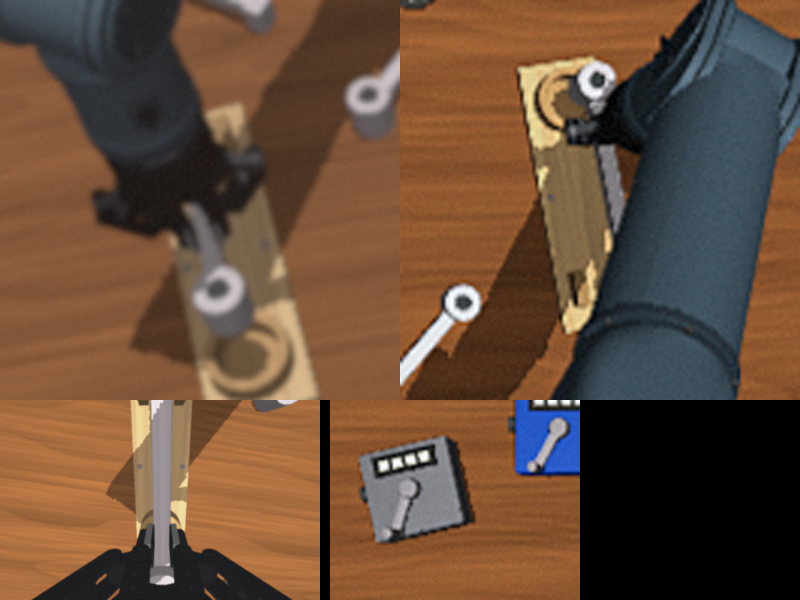

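The hub top is at top-view pixel (425.4,156.6) and scene pixel (192.8,245.7). In the wrist view the bar runs along the cradle axis, and the lever is home. I check the hub position numerically.

Run:
```python
from h import *
t=pickle.load(open("pics/t8.pkl","rb"));s=pickle.load(open("pics/s8.pkl","rb"))
print("hub tri",tri(t,(425.4,156.6),s,(192.8,245.7)),"top@.16",plane(t,(425.4,156.6),.16),"scene",plane(s,(192.8,245.7),.16))
p,R=st();h=p+R@[.053,0,0];f=p-R@[.162,0,0]
print("hub from tcp",h,"foot",f)
```

```text
hub tri (array([ 0.62717939, -0.33127976,  0.15253795]), np.float64(0.0011840860274111647)) top@.16 [ 0.62566835 -0.33030945  0.16      ] scene [ 0.6312796  -0.32870843  0.16      ]
11.98 tcp [ 0.5739 -0.3388  0.1197] F [ 0.4   0.54 -5.17] gap 0.0133
[[0.99, 0.0, -0.143], [0.143, -0.0, 0.99], [0.0, -1.0, -0.0]]
hub from tcp [ 0.62633802 -0.33123458  0.11975228] foot [ 0.41353835 -0.36191518  0.11974273]
```

```bash
python3 -c "
from h import *
env.job_done();st()"
```

```text
the job is handed in; nothing more can be done
the job is handed in; nothing more can be done
```

I swung the tally counter's lever to its stop and let it go. Then I gripped the leftmost bracket at its balance point, carried it over the cradle, and handed the job in at about 12 s while holding it. No verdict is reported.

- **Lever:** the wrist force rose from 3.4 N to 13 N while the lever hardly moved any further, so it was at its stop. I lifted the fingers straight off it, and the later top views show it home.
- **Grip:** the grasp is about 53 mm from the hub axis, against 54 mm ideal. The wrist moment stayed near zero with about 5 N hanging, so the bracket is balanced.
- **Final hold:**
  - **Hub:** two camera views put it at (0.627, -0.331), against the cup at (0.627, -0.332).
  - **Foot:** worked out from the tool pose at (0.414, -0.362), about 4 to 6 mm from the fork. The arm hid it from the cameras, so I did not see it directly.
  - **Height:** the underside is about 60 to 67 mm above the cup rim.
  - **Stillness:** joint speeds were near zero, and the tool was level.

**Checks that disagreed:**
- The scene camera read about 12 mm farther in x than the top camera. I relied on the top and wrist cameras instead.
- The wrist and top views together gave the fork's height as 0.11 m instead of 0.045 m. Placed at the stated height, their sideways positions agreed to about 5 mm.
- The gripper read 13.5 mm closed on the 16 mm bar.

I did not measure the jar, carton and screwdriver again at the end, but the arm never went near them.

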